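Set up and start the soil sample shaker

ROBOT

A 6-joint arm with a two-finger parallel gripper is mounted at the origin on the work surface. World frame = base frame: x ahead of the robot, y to its left, z up, the work surface at z = 0. Lengths are in mm, angles in rad, forces in N, time in s.
With the tool pointing down it reaches from about 350 to 975 mm from the base axis. Payload 7.1 kg.
Tool frame: the origin (TCP) lies on the front face of the gripper's body, between the roots of the fingers; the fingertips stand 80 mm ahead of it and the grasp point (between the pads) lies 61 mm ahead of it (env.tips_ahead is the distance from the TCP to the fingertips, in mm); z points along the fingers, y is the line along which they close (so a half turn about z gives the same grasp; the last joint's range is limited). The gripper opens to 88 mm and grips with 3 to 60 N. Pads are 20 mm wide; open, the fingers measure 115 mm over their backs; the gripper's body (75 mm by 178 mm) begins 61 mm behind the grasp point.
Start: joints at [1.091, 0.423, 1.63, -0, 1.089, -0.019], TCP at [277.883, 559.809, 302.675] pointing down, gripper open.
Joint ranges: [-3, 3], [-0.9, 2.11], [0.09, 2.58], [-1.31, 4.45], [0.11, 2.69], [-2.54, 2.54]. Speed limits (rad/s): [2.39, 2.39, 3.01, 3.14, 3.14, 3.14].

INTERFACE

Orientations are given as a unit quaternion [x, y, z, w].
In Python, from station import env, set_gripper, viewer, workorder gives the robot as it stands. Calls block until the motion is done:
- env.reach(position, orientation): joint-space move of the TCP to a pose.
- env.move_l(position, rot=None, rate=150, f_stop=None): straight line of the TCP; rot=None keeps the orientation; rate is the mean speed in mm/s. With f_stop (N) it stops when the force on the tool has changed by that much, and returns True; else False.
- env.move_joints(angles): joint-space move.
- set_gripper(opening): finger opening in mm; the grip force is fixed at half the most; returns when the fingers have stopped.
- env.hold(seconds).
- env.ik(position, orientation): joint angles nearest the present ones, or None.
- env.read_state(): the state.
- viewer.camera(name): name is "side" or "top" or "wrist"; returns the picture (384x512x3 uint8, blue, green, red); there is no depth.
- viewer.camera_params(name): a dict with "fx", "fy", "cx", "cy" (pixels), "pose" (4x4, takes a point from camera to world coordinates); the wrist camera has in their place "tool_from_camera" (4x4, takes a point from camera to tool coordinates, whose origin is the TCP and whose axes are the flange's). Camera axes: x right, y up, looking along -z (the intrinsics and any distortion apply to the point x, -y, -z); pixel columns grow to the right and rows downward; lengths in mm; the calibration is good to about 2 mm. A picture is of the moment at which its call begins: read the wrist's pose just before it. camera_params takes no time and is no camera call.
A pose or a line that the arm cannot do raises env.IKError and nothing moves.
- workorder.sign_off(): hands the job in; it is judged then, once.
The state is a dict: "time_s": time; "qpos": joint angles; "dq": joint speeds; "tau": joint torques, N m; "tool_pos": TCP position; "orientation": TCP orientation; "force": force on the tool from outside, world axes, zero at the start; "wrist_torque": the same for the moment, N m; "width": finger opening in mm; "grip_force": force on a finger pad.
Only numpy, scipy, OpenCV 4.12 (cv2) and the standard library are available. Lean on these libraries where they do the work, as an engineer would, in place of code of your own. Each camera call takes 0.05 s, during which the arm holds its last target. There are 200 camera calls.

TASK

Get the shaker running: take the two rubber caps off its pegs and put them in the white dish, then seat the carrier tray (lying on the bench) on the pegs, fully down and flush on the deck. Then stand every sample tin that is on the bench in a pocket of the tray, any pocket, upright and fully home. When all are in, swing the start lever fully to its stop, keep it there for a moment and let it spring back; do not knock over the calibration weight or the beaker, and leave the caps in the dish and everything else seated.

Things in the scene. Friction and masses are not known exactly. Their poses are not given: they have to be found in the camera images.
- shaker: white bench shaker, fixed, turned up to 0.3 rad. Deck 150 (x) x 210 (y) mm, flat top 60 mm above the bench; a lower ledge 160 mm wide, top at 45 mm, runs from it towards the robot to x = -187 mm. Two steel pegs 12 mm across stand on the deck at x = 0, y = +-80 mm, 25 mm tall, top 6 mm tapered. Origin: on the bench under the deck centre; -x faces the robot.
- seat (a point): centre of the deck's top, midway between the pegs; where the centre of the tray's underside must come. Axes as the shaker.
- peg_left (a point): tip of the peg at the shaker's +y
- peg_right (a point): tip of the peg at the shaker's -y
- start_lever (a joint): sprung start lever, rad: 0 at rest, 1.2 at its stop. Pivot upright, on the ledge. The lever points towards the robot: at rest 0.6 rad to the robot's left (+y) of the shaker's -x direction; it swings counterclockwise seen from above to 0.6 rad right of it. The spring drives it back with 0.06 N m at rest, 0.24 N m at the stop (4.5 N at the post).
- lever_post (a point): top centre of the upright black round post at the lever's end, 12 mm across, 40 mm tall, 55 mm from the pivot; top 95 mm above the bench. Can be pinched or pushed from above.
- lever_pivot (a point): the lever's pivot axis, on the ledge's top (45 mm above the bench), 115 mm from the deck's centre towards the robot; axis upright.
- cap0: square hollow rubber cap, 22 x 22 mm, 32 mm tall, 20 g, at the start over the left (+y) peg, loose, its foot on the deck. Hole 15 x 15 mm, 27 mm deep from below. Origin: centre of its open underside, z towards the closed top.
- cap1: the same, at the start over the right (-y) peg
- dish: shallow white ceramic bowl, fixed, 96 mm across the rim, 26 mm tall, for the caps. Origin: centre of the underside.
- tray: aluminium tray, 150 (x) x 195 (y) mm, 10 mm thick, 400 g, flat on the bench. Two through holes 16 mm across at x = 0, y = +-80 mm for the pegs; six round pockets 50 mm across, 6 mm deep. Central black bar handle: 36 mm along x, 12 mm thick in y, from 40 to 62 mm above the underside, on a 14 mm post. Fits either way round. Origin: centre of the underside, z up.
- pocket0 (a point): centre of a pocket's floor in the tray: x +42, y +60 mm from the tray's origin, 4 mm above its underside
- pocket1 (a point): centre of a pocket's floor in the tray: x +42, y 0 mm from the tray's origin, 4 mm above its underside
- pocket2 (a point): centre of a pocket's floor in the tray: x +42, y -60 mm from the tray's origin, 4 mm above its underside
- pocket3 (a point): centre of a pocket's floor in the tray: x -42, y +60 mm from the tray's origin, 4 mm above its underside
- pocket4 (a point): centre of a pocket's floor in the tray: x -42, y 0 mm from the tray's origin, 4 mm above its underside
- pocket5 (a point): centre of a pocket's floor in the tray: x -42, y -60 mm from the tray's origin, 4 mm above its underside
- tin0: sample tin: aluminium can 44 mm across, 32 mm tall, foot chamfered 3 mm, fixed lid with an upright black round knob 16 mm across and 22 mm tall (top 54 mm above the underside); about 110 g. Three to five tins are on the bench, the others absent (None). Origin: centre of the underside, z up.
- tin1: sample tin like tin0 (or absent)
- tin2: sample tin like tin0 (or absent)
- tin3: sample tin like tin0 (or absent)
- tin4: sample tin like tin0 (or absent)
- weight: bystander: polished steel calibration weight, slim, 32 mm across and 52 mm tall, narrow-necked knob; stands among the tins. Origin: underside.
- beaker: bystander: glass beaker, 60 mm across, 75 mm tall. Origin: underside.
Mind the look-alikes: they are no part of the job. What is shaped like the tin0 but orange or yellow is not meant.

How it is judged:
By the outcome, as a careful person would: the job done as asked, in the order asked, and still so for the second after the job is handed in, with the robot touching nothing.
Of tin0, tin1, tin2, tin3, tin4 only 3 to 5 are there at a start; the rules pass over those that are not, and their reading is None.
At some moment in a run one of tin0, tin1, tin2, tin3, tin4 may be knocked a few centimetres aside while the robot is not near it.
Once in a run the grip may slacken for a moment while it holds something.
It also fails if it takes over 210 s, if anything falls off the work surface, if the arm or the gripper's body presses on something with over 40 N, if the wrist force passes 120 N, or if a joint passes its speed limit or range.

## Working session

There is one attempt and no reset: what is moved stays moved. The work goes in short steps, each a Python script; the robot and the scene stay as the last script left them, time stands still between calls to the robot, and variables do not carry over. Pictures are saved under pics/ and viewed, at most 14 in all, crops included, and the job is handed in when it is done.

```bash
ls; mkdir -p pics
python3 - <<'E'
from station import env,viewer
import cv2,numpy as np
np.set_printoptions(precision=4,suppress=True)
for n in("top","side"):
    cv2.imwrite(f"pics/{n}0.png",viewer.camera(n)); print(n,viewer.camera_params(n))
print(viewer.camera_params("wrist")); s=env.read_state();print(s)
E
```

```text
pics
top {'fx': 380.6171777075041, 'fy': 380.6171777075041, 'cx': 258.6825439805912, 'cy': 192.91920918919638, 'pose': array([[   0.0037,    0.9845,   -0.1756,  319.2091],
       [  -0.9999,    0.0055,    0.0093,   12.8014],
       [   0.0101,    0.1755,    0.9844, 1110.7944],
       [   0.    ,    0.    ,    0.    ,    1.    ]])}
side {'fx': 478.06480224413076, 'fy': 478.06480224413076, 'cx': 259.8486903707513, 'cy': 199.08684349436615, 'pose': array([[  -0.9983,    0.0178,   -0.0548,  431.4671],
       [  -0.0548,   -0.5821,    0.8113, 1000.6152],
       [  -0.0175,    0.8129,    0.5821,  775.1985],
       [   0.    ,    0.    ,    0.    ,    1.    ]])}
{'fx': 273.96602268217123, 'fy': 273.96602268217123, 'cx': 254.44682990631307, 'cy': 190.37334212539662, 'tool_from_camera': array([[ -0.0002,   0.9614,   0.2751,  76.0152],
       [  1.    ,   0.0003,  -0.0005,  -0.2357],
       [ -0.0005,   0.2751,  -0.9614, -81.8081],
       [  0.    ,   0.    ,   0.    ,   1.    ]])}
{'time_s': 0.1, 'qpos': array([ 1.091 ,  0.4238,  1.6306,  0.    ,  1.0886, -0.019 ]), 'dq': array([-0.0011, -0.0012, -0.0035, -0.0007, -0.001 , -0.0007]), 'tau': array([  0.0002, -54.5611, -27.4327,   0.0645,   0.0188,  -0.    ]), 'tool_pos': array([277.7214, 559.4801, 301.9945]), 'orientation': array([ 0.2284,  0.9736, -0.0007, -0.0002]), 'force': array([-0.1898, -0.2584,  0.0978]), 'wrist_torque': array([ 0.0322, -0.0271,  0.0116]), 'grip_force': 0.0, 'width': 88.11134813698027}
```

View pics/top0.png

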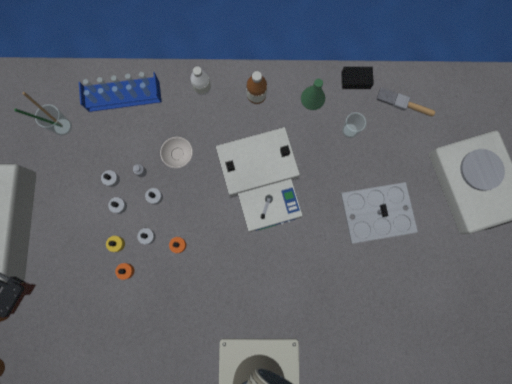

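View pics/side0.png

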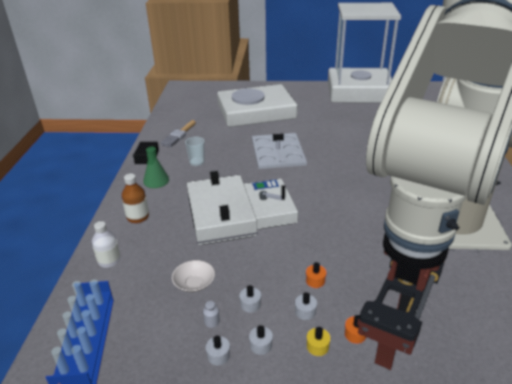

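Top view: four silver tins at (109,178), (117,205), (153,196), (146,236). The look-alikes are yellow at (115,244) and orange at (177,245) and (124,271), with the weight at (138,170). The dish is at (176,153), the caps at (230,166) and (285,151), the lever post near (264,215), the tray handle at (384,211) and the beaker at (355,123). The white boxes at the right and left edges are decoys for the shaker. The side view agrees, but the gripper may hide part of the bench.

```bash
cat > h.py <<'E'
from station import env,set_gripper,viewer,workorder
import cv2,numpy as np
from scipy.spatial.transform import Rotation as R
np.set_printoptions(precision=2,suppress=True)
def down(yaw):  # tool x axis at angle yaw in world, z down
    return R.from_matrix([[np.cos(yaw),np.sin(yaw),0],[np.sin(yaw),-np.cos(yaw),0],[0,0,-1]]).as_quat()
def shot(name):
    p=viewer.camera_params(name)
    if name=="wrist":
        s=env.read_state(); T=np.eye(4); T[:3,:3]=R.from_quat(s["orientation"]).as_matrix(); T[:3,3]=s["tool_pos"]
        P=T@p["tool_from_camera"]
    else: P=p["pose"]
    return viewer.camera(name),p,P
def cast(uv,p,P,z):
    d=P[:3,:3]@np.array([(uv[0]-p["cx"])/p["fx"],-(uv[1]-p["cy"])/p["fy"],-1.])
    o=P[:3,3]; return o+d*(z-o[2])/d[2]
def project(X,p,P):
    c=P[:3,:3].T@(np.asarray(X,float)-P[:3,3]); return np.array([p["cx"]-p["fx"]*c[0]/c[2],p["cy"]+p["fy"]*c[1]/c[2]])
def blobs(mask,amin=5):
    n,l,st,c=cv2.connectedComponentsWithStats(mask.astype(np.uint8))
    return [(c[i],st[i]) for i in range(1,n) if st[i][4]>=amin]
def dark(img,t=60): return img.max(2)<t
E
python3 - <<'E'
from h import *
img,p,P=shot("top")
pts={"tinA":(109,178,54),"tinB":(117,205,54),"tinC":(153,196,54),"tinD":(146,236,54),"yel":(115,244,54),"or1":(177,245,54),"or2":(124,271,54),"capL":(230,166,92),"capR":(285,151,92),"post":(264,215,95),"handle":(384,211,62)}
bl=blobs(dark(img,70),4)
for k,(u,v,z) in pts.items():
    b=min(bl,key=lambda b:np.hypot(*(b[0]-(u,v))))
    print(k,b[0],b[1][4],cast(b[0],p,P,z))
for k,(u,v,z) in {"dish":(176.5,153,26),"weight":(138,170,52),"beaker":(355,123,75)}.items(): print(k,cast((u,v),p,P,z))
cv2.imwrite("pics/top_crop.png",cv2.resize(img[130:300,80:320],None,fx=3.3,fy=3.3,interpolation=cv2.INTER_CUBIC))
E
```

```text
tinA [106.81 176.33] 27 [553.02 432.94  54.  ]
tinB [114.5 204. ] 26 [474.02 405.73  54.  ]
tinC [151.58 194.71] 24 [500.94 303.77  54.  ]
tinD [143.73 235.5 ] 22 [386.71 319.32  54.  ]
yel [112.12 243.35] 26 [364.89 404.61  54.  ]
or1 [175.88 244.41] 17 [362.72 229.84  54.  ]
or2 [121.78 271.  ] 27 [290.62 373.23  54.  ]
capL [229.93 165.78] 60 [576.35  82.59  92.  ]
capR [284.76 150.67] 70 [620.46 -68.75  92.  ]
post [262.58 215.83] 12 [438.02  -7.48  95.  ]
handle [383.53 210.38] 66 [ 458.81 -345.08   62.  ]
dish [630.73 244.95  26.  ]
weight [572.45 346.67  52.  ]
beaker [ 709.03 -272.24   75.  ]
```

View pics/top_crop.png

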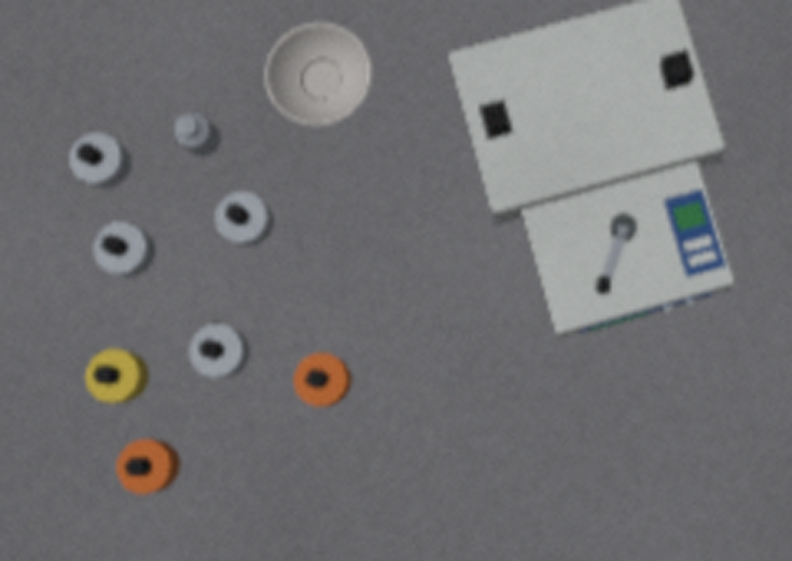

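The crop confirms the choice: silver tins with black knobs at crop (97,157), (120,247), (242,216) and (216,349), against yellow and orange ones. The caps are 158 mm apart (160 expected), and the post lies within 3 mm of where the shaker pose predicts it. Next I refine the shaker, dish and tray positions from above with the wrist camera.

```bash
cat >> h.py <<'E'
def gy(x,y,yaw):
    b=np.arctan2(y,x)+np.pi/2; return yaw+np.pi*np.round((b-yaw)/np.pi)
def look(x,y,z=380):
    """camera straight above x,y at height z; returns shot"""
    yaw=np.arctan2(y,x)+np.pi/2
    for _ in range(3): # tool placed so the camera (76 ahead) is above
        tx,ty=x-76*np.cos(yaw),y-76*np.sin(yaw); yaw=np.arctan2(ty,tx)+np.pi/2
    env.reach([x-76*np.cos(yaw),y-76*np.sin(yaw),z-82],down(yaw)); env.hold(.15)
    return shot("wrist")
def near(img,p,P,X,t=60,amin=30,rad=40):
    """dark blob nearest the projection of X -> its centre ray on z=X[2], blob"""
    u=project(X,p,P); b=min(blobs(dark(img,t),amin),key=lambda b:np.hypot(*(b[0]-u)))
    return cast(b[0],p,P,X[2]),b
E
python3 - <<'E'
from h import *
img,p,P=look(598,7,420)
cv2.imwrite("pics/w1.png",img)
for X in ((576,83,92),(620,-69,92)): print(*near(img,p,P,X))
s=env.read_state();print(s["time_s"],s["tool_pos"],s["qpos"])
img,p,P=look(631,245,350)
cv2.imwrite("pics/w2.png",img)
print("dish px",project((631,245,26),p,P))
img,p,P=look(459,-345,350)
cv2.imwrite("pics/w3.png",img)
print(*near(img,p,P,(459,-345,62)))
print(env.read_state()["time_s"])
a=[cv2.imread(f"pics/w{i}.png") for i in(1,2,3)]
cv2.imwrite("pics/m1.png",cv2.resize(np.vstack([np.hstack(a[:2]),np.hstack([a[2],a[2]*0])]),(800,600)))
E
```

```text
[581.4   81.53  92.  ] (array([231.93,  42.58]), array([219,  26,  26,  34, 547], dtype=int32))
[ 690.15 -190.42   92.  ] (array([340.43, 256.58]), array([ 322,  220,   48,   62, 1293], dtype=int32))
2.8417 [589.3  -67.92 337.99] [-0.13  0.34  1.67  0.    1.13 -0.02]
dish px [254.65 110.14]
[ 463.51 -349.43   62.  ] (array([261.32, 111.77]), array([247,  96,  27,  34, 229], dtype=int32))
6.4667
```

View pics/m1.png

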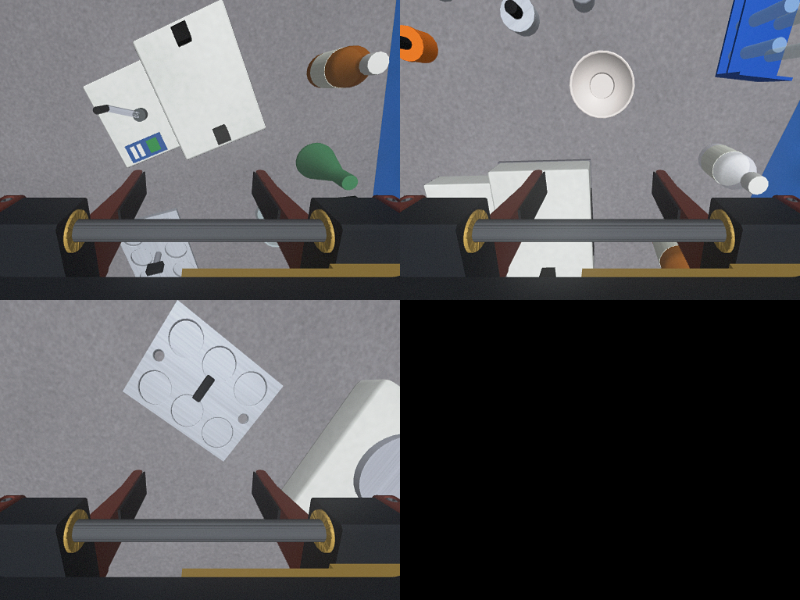

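The wrist view shows both caps on the deck at mosaic (181,34) and (222,134), the dish at (602,84) and the tray at (203,388) with its handle diagonal; the path is clear. Next I measure each cap from straight above and grasp cap0.

```bash
cat >> h.py <<'E'
def rect(img,p,P,X,t=90,r=45,bright=False):
    """blob nearest the projection of X inside a window -> world centre, size(mm), long-axis yaw"""
    u=project(X,p,P); m=(img.max(2)<t); w=np.zeros_like(m); a,b=int(u[0]),int(u[1]); w[max(b-r,0):b+r,max(a-r,0):a+r]=1
    bb=min(blobs(m&w,30),key=lambda b:np.hypot(*(b[0]-u)))
    l=cv2.connectedComponents((m&w).astype(np.uint8))[1]; k=l==l[tuple(np.argwhere(l==cv2.connectedComponents((m&w).astype(np.uint8))[1])[0])] if False else None
    x,y,ww,hh,_=bb[1]; sub=(m&w)[y:y+hh,x:x+ww].astype(np.uint8)
    c=max(cv2.findContours(sub,cv2.RETR_EXTERNAL,cv2.CHAIN_APPROX_NONE,offset=(int(x),int(y)))[0],key=len)
    box=cv2.boxPoints(cv2.minAreaRect(c)); W=np.array([cast(q,p,P,X[2])[:2] for q in box])
    e1,e2=W[1]-W[0],W[2]-W[1]; L=e1 if np.hypot(*e1)>np.hypot(*e2) else e2
    return W.mean(0),(np.hypot(*e1),np.hypot(*e2)),np.arctan2(L[1],L[0]),bb[0]
E
sed -i '/if False else None/d' h.py
python3 - <<'E'
from h import *
ims=[]
for X in ((630,-70,92),(580,82,92)):
    img,p,P=look(*X[:2],330); r=rect(img,p,P,X,100); print(r); 
    img2,p,P=look(*r[0],330); r=rect(img2,p,P,(*r[0],92),100); print(r); ims.append(img2[:230])
    if X[1]>0:
        c=cv2.moments((cv2.inRange(img2,(150,150,150),(255,255,255))))  # noqa
img,p,P=look(631,245,330)
g=cv2.GaussianBlur(cv2.cvtColor(img,cv2.COLOR_BGR2GRAY),(3,3),0); u=project((631,245,26),p,P)
for c in cv2.findContours((g>150).astype(np.uint8),cv2.RETR_EXTERNAL,cv2.CHAIN_APPROX_NONE)[0]:
    (a,b),rr=cv2.minEnclosingCircle(c)
    if np.hypot(a-u[0],b-u[1])<30 and rr>15: print("dish",cast((a,b),p,P,26),2*rr*(P[2,3]-26)/p["fx"])
cv2.imwrite("pics/m2.png",np.hstack(ims+[img[:230]])[:, ::2][::2]) 
print(env.read_state()["time_s"])
E
```

```text
(array([625.34, -69.52]), (np.float64(21.40751177776788), np.float64(21.58449122984858)), np.float64(-1.2592530646540772), array([249.6 , 110.02]))
(array([625.39, -69.52]), (np.float64(21.404960680368905), np.float64(21.525394167913284)), np.float64(-1.261381344867845), array([255.16, 110.92]))
(array([580.72,  84.1 ]), (np.float64(21.4453327646032), np.float64(21.508198494794986)), np.float64(-1.2595368603042671), array([255.04, 106.66]))
(array([580.7 ,  84.08]), (np.float64(21.42746478626673), np.float64(21.349037396525034)), np.float64(0.2781165750997676), array([255.05, 111.07]))
dish [634.56 249.18  26.  ] 104.8561488264435
10.6167
```

```bash
cat >> h.py <<'E'
DISH=np.array([634.5,249.]); YAW=0.283
def st(): s=env.read_state(); return round(s["time_s"],1),s["tool_pos"],"w",round(s["width"],1),"g",round(s["grip_force"],1),"F",s["force"]
def cap(xy,sgn):
    set_gripper(50)
    q=down(gy(*xy,YAW+np.pi/2)); env.reach([*xy,230],q); env.move_l([*xy,156],rate=120)
    set_gripper(10); print("grip",st())
    env.move_l([*xy,240],rate=150); print("lift",st())
    b=np.arctan2(DISH[1],DISH[0]); d=DISH+sgn*16*np.array([-np.sin(b),np.cos(b)]); q=down(b+np.pi/2)
    env.reach([*d,240],q); env.move_l([*d,130],rate=150); print("stop",env.move_l([*d,103],rate=40,f_stop=4),st())
    set_gripper(38); env.move_l([*d,240],rate=150)
E
python3 - <<'E'
from h import *
cap((580.7,84.1),1)
img,p,P=look(*DISH,330); cv2.imwrite("pics/d1.png",img)
print(st())
E
```

```text
grip (13.2, array([580.9 ,  84.1 , 156.41]), 'w', 21.9, 'g', 30.0, 'F', array([-0.46, -0.  ,  3.03]))
lift (13.9, array([580.19,  84.03, 239.37]), 'w', 21.7, 'g', 30.0, 'F', array([-0.54,  0.11, -0.33]))
stop True (16.1, array([628.8 , 263.43, 107.77]), 'w', 21.9, 'g', 30.0, 'F', array([ 1.87, -2.13,  3.06]))
(18.3, array([653.75, 176.65, 247.42]), 'w', 37.9, 'g', 0.0, 'F', array([-0.04,  0.1 ,  0.13]))
```

View pics/d1.png

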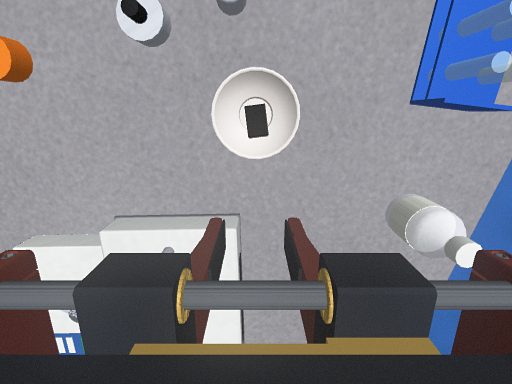

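Cap0 is in the dish, lying on its side at px (257,121), just off the dish centre at (256,113). Cap1 goes on the opposite side.

```bash
sed -i 's/def cap(xy,sgn):/def cap(xy,sgn,o=16,zr=103):/; s/sgn\*16\*np/sgn*o*np/; s/\*d,103\]/*d,zr]/; s/stop",env/stop",d,env/' h.py
python3 - <<'E'
from h import *
cap((625.4,-69.5),-1,23,110)
img,p,P=look(*DISH,330); cv2.imwrite("pics/d2.png",img); a=img[:220]
print(st())
img,p,P=look(603,7,420); cv2.imwrite("pics/d3.png",img); print([project((x,y,85),p,P) for x,y in((581,84),(625,-69.5))])
img2,p,P=look(463,-349,350); cv2.imwrite("pics/d4.png",img2)
cv2.imwrite("pics/m3.png",np.hstack([a[:,100:400],img[:220,100:400]]))
r=rect(img2,p,P,(463.5,-349,62),60); print(r)
r=rect(img2,p,P,(463.5,-349,62),75); print(r)
E
```

```text
grip (21.0, array([625.57, -69.57, 156.41]), 'w', 21.8, 'g', 30.0, 'F', array([-0.46, -0.46,  2.67]))
lift (21.7, array([624.87, -69.42, 239.33]), 'w', 21.6, 'g', 30.0, 'F', array([ 0.17,  0.03, -0.22]))
stop [642.9  227.59] True (24.0, array([643.8 , 227.64, 127.91]), 'w', 21.4, 'g', 30.0, 'F', array([-0.91, -1.25,  6.76]))
(25.9, array([653.75, 176.31, 247.22]), 'w', 37.9, 'g', 0.0, 'F', array([-0.09,  0.38, -0.01]))
[array([227.5 ,  42.79]), array([279.62, 174.08])]
(array([ 464.26, -348.83]), (np.float64(29.467608156832792), np.float64(10.66584396765871)), np.float64(0.16188528202394614), array([257.72, 109.03]))
(array([ 461.72, -349.26]), (np.float64(34.58076958966985), np.float64(11.150631021097343)), np.float64(0.16168963701781183), array([254.46, 113.08]))
```

View pics/m3.png

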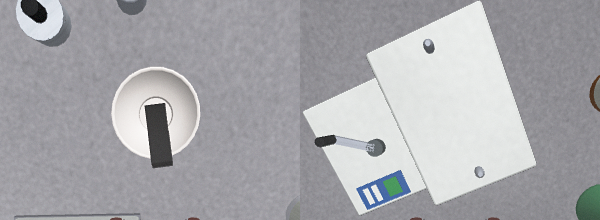

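The pegs are now bare at crop (428,46) and (479,171). In the dish, cap1 came down on cap0's side and overhangs the rim (dark strip from row 103 to 167), so I look closer and mend it.

Run:
```python
from h import *
a=cv2.imread("pics/d2.png")[60:190,180:330]; a=cv2.resize(a,(450,390),interpolation=cv2.INTER_CUBIC)
img,p,P=shot("side"); u=project((634,249,20),p,P).astype(int); print(u)
b=cv2.resize(img[u[1]-35:u[1]+35,u[0]-30:u[0]+30],(334,390),interpolation=cv2.INTER_CUBIC)
cv2.imwrite("pics/m4.png",cv2.convertScaleAbs(np.hstack([a,b]),alpha=1.6,beta=10))
```

```text
[193 276]
```

View pics/m4.png

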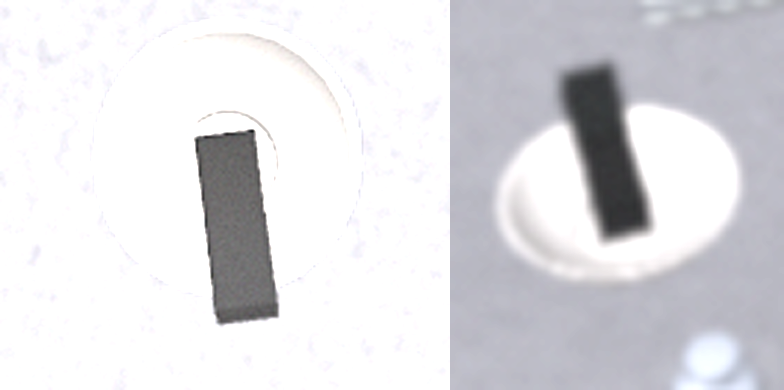

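Left view: the caps lie end to end along one radial line, with cap1 (crop rows 215–320) resting on the rim. I grip cap1 by its sides and drag the pair about 21 mm inward so both lie inside the rim.

Run:
```python
from h import *
yaw=None
img,p,P=look(*DISH,330)
f=lambda c,z:cast((180+c[0]/3,60+c[1]/3),p,P,z)[:2]
c1=f((242,264),42); e0=f((226,133),27); d=(e0-c1)/np.hypot(*(e0-c1)); print(c1,e0,d,np.hypot(*(e0-c1)))
q=down(gy(*c1,np.arctan2(d[1],d[0])))
set_gripper(46); env.reach([*c1,200],q); print(env.move_l([*c1,112],rate=80,f_stop=5),st())
set_gripper(8); print(st())
c2=c1+21*d
env.move_l([*c2,112],rate=40); print(st()); set_gripper(40); env.move_l([*c2,220])
img,p,P=look(*DISH,330); cv2.imwrite("pics/d5.png",cv2.resize(img[60:190,180:330],None,fx=3,fy=3)); print(st())
```

```text
[649.98 214.31] [633.26 255.39] [-0.38  0.93] 44.360640513309455
False (33.3, array([650.37, 214.44, 112.65]), 'w', 45.6, 'g', 0.0, 'F', array([-0.4 ,  0.07, -0.19]))
(33.8, array([650.06, 214.31, 112.17]), 'w', 21.9, 'g', 30.0, 'F', array([-0.67, -0.47,  0.87]))
(34.5, array([644.54, 231.55, 114.39]), 'w', 21.2, 'g', 30.0, 'F', array([  3.87, -16.  ,  13.51]))
(36.4, array([653.49, 176.3 , 246.73]), 'w', 39.7, 'g', 0.0, 'F', array([-0.55,  0.55, -0.57]))
```

View pics/d5.png

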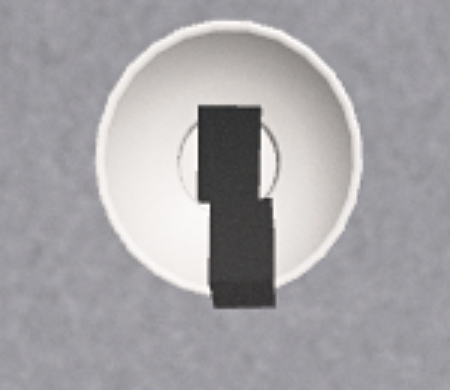

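Cap0 is now flat at the centre (crop (230,152)); cap1 (crop (241,255)) still tips over the rim. I lift cap1 by its upper part and lay it beside cap0.

Run:
```python
from h import *
img,p,P=look(*DISH,330)
f=lambda c,z:cast((180+c[0]/3,60+c[1]/3),p,P,z)[:2]
c1=f((242,252),38); c0=f((230,152),27); dc=f((230,157),26); d=(dc-f((230,257),26)); d/=np.hypot(*d)
n=f((330,157),26)-dc; n/=np.hypot(*n); print(c1,c0,dc,d,n)
q=down(gy(*c1,np.arctan2(d[1],d[0])))
env.reach([*c1,200],q); print(env.move_l([*c1,111],rate=80,f_stop=5),st())
set_gripper(8); print(st())
env.move_l([*c1,165],rate=80)
t=dc+25*n; env.move_l([*t,165],rate=100); print(env.move_l([*t,112],rate=40,f_stop=3),st())
set_gripper(34); env.move_l([*t,220])
img,p,P=look(*DISH,330); cv2.imwrite("pics/d6.png",cv2.resize(img[60:190,180:330],None,fx=3,fy=3)); print(st())
```

```text
[648.75 219.11] [635.9  250.73] [636.35 249.09] [-0.26  0.97] [0.97 0.26]
False (38.5, array([649.13, 219.26, 111.63]), 'w', 39.8, 'g', 0.0, 'F', array([-0.34, -0.1 ,  0.28]))
(38.9, array([648.87, 219.21, 111.34]), 'w', 22.3, 'g', 29.5, 'F', array([-0.91,  0.55,  1.49]))
True (41.4, array([659.76, 255.26, 114.78]), 'w', 22.1, 'g', 29.5, 'F', array([-0.28,  0.09,  2.56]))
(43.3, array([653.9 , 176.53, 246.96]), 'w', 33.9, 'g', 0.0, 'F', array([-0.4 , -0.2 ,  0.24]))
```

View pics/d6.png

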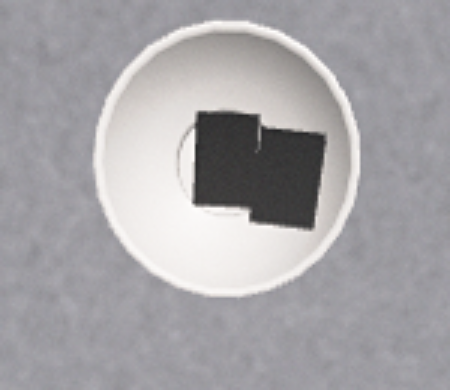

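Both caps now lie flat, side by side, inside the dish. Next: measure the pegs and the tray holes.

```bash
cat > m.py <<'E'
from h import *
def circ(img,p,P,X,dia,r=25):
    """dark round spot near the projection of X, Otsu in a window"""
    u=project(X,p,P); a,b=int(round(u[0])),int(round(u[1])); g=cv2.cvtColor(img,cv2.COLOR_BGR2GRAY)[b-r:b+r,a-r:a+r]
    t,m=cv2.threshold(g,0,1,cv2.THRESH_BINARY_INV+cv2.THRESH_OTSU)
    k=min(blobs(m,15),key=lambda k:np.hypot(*(k[0]-r))); x=cast(k[0]+(a-r,b-r),p,P,X[2])
    print("t",t,"dia",2*np.sqrt(k[1][4]/np.pi)*(P[2,3]-X[2])/p["fx"],"want",dia,x); return x[:2]
E
python3 - <<'E'
from m import *
pk=[]
for x in((580.7,84.1),(625.4,-69.5)):
    for _ in range(2): img,p,P=look(*x,300); x=circ(img,p,P,(*x,82),12,18)
    pk.append(x)
    cv2.imwrite(f"pics/pk{len(pk)}.png",img)
d=pk[0]-pk[1]; print("pegs",pk,np.hypot(*d),"yaw",np.arctan2(-d[0],d[1]),"c",(pk[0]+pk[1])/2)
img,p,P=look(462,-349,330); r=rect(img,p,P,(462,-349,62),75); print(r)
img,p,P=look(*r[0],330); r=rect(img,p,P,(*r[0],62),75); print(r)
y=r[2]; n=np.array([-np.sin(y),np.cos(y)])
h=[circ(img,p,P,(*(r[0]+s*80*n),10),16,16) for s in(1,-1)]
d=h[0]-h[1]; print(np.hypot(*d),np.arctan2(-d[0],d[1]),(h[0]+h[1])/2); cv2.imwrite("pics/tr.png",img); print(st())
E
```

```text
t 165.0 dia 10.970182099393371 want 12 [580.63  83.9   82.  ]
t 164.0 dia 10.800729929564879 want 12 [580.42  83.73  82.  ]
t 180.0 dia 10.650927124921063 want 12 [625.26 -69.89  82.  ]
t 180.0 dia 10.347130043476373 want 12 [625.09 -69.9   82.  ]
pegs [array([580.42,  83.73]), array([625.09, -69.9 ])] 159.9965791383723 yaw 0.2829273798766983 c [602.76   6.91]
(array([ 461.68, -349.28]), (np.float64(34.84818285837124), np.float64(11.170595059250056)), np.float64(0.16060476820067823), array([255.42, 112.42]))
(array([ 461.63, -349.38]), (np.float64(34.78316585905382), np.float64(11.186013412179483)), np.float64(0.17096625046126843), array([255.34, 110.75]))
t 177.0 dia 19.35731691581316 want 16 [ 448.25 -270.25   10.  ]
t 181.0 dia 16.7121075851954 want 16 [ 475.47 -427.44   10.  ]
159.53338556441713 0.17150565874114213 [ 461.86 -348.84]
(47.9, array([ 408.29, -403.33,  247.99]), 'w', 34.1, 'g', 0.0, 'F', array([ 0.34, -0.31,  0.43]))
```

Run:
```python
from h import *
c=np.array([461.7,-349.2]); s=np.array([602.76,6.91])
set_gripper(40); env.reach([*c,200],down(0.171)); env.move_l([*c,112],rate=80)
set_gripper(5); print(st())
env.move_l([*c,270],rate=120); env.hold(.3); print(st())
env.reach([*s,270],down(0.283)); env.hold(.3); print(st())
env.move_l([*s,205],rate=80); env.hold(.3); print(st())
print(env.move_l([*s,172],rate=25,f_stop=10),st())
```

```text
(50.8, array([ 461.81, -349.31,  112.23]), 'w', 12.8, 'g', 30.0, 'F', array([-0.42,  0.25,  3.07]))
(52.6, array([ 461.62, -349.12,  269.62]), 'w', 13.0, 'g', 30.0, 'F', array([ 0.08,  0.64, -3.45]))
(54.3, array([602.73,   6.1 , 270.01]), 'w', 12.9, 'g', 30.0, 'F', array([ 0.13,  0.45, -4.56]))
(55.6, array([602.91,   6.91, 205.43]), 'w', 12.9, 'g', 30.0, 'F', array([-1.  ,  0.04, -3.96]))
False (57.0, array([602.74,   6.94, 172.23]), 'w', 12.9, 'g', 30.0, 'F', array([-2.35, -0.03, -0.65]))
```

Run:
```python
from m import *
s=[602.76,6.91]
print(env.move_l([*s,169],rate=15,f_stop=12),st())
set_gripper(40); env.move_l([*s,260])
img,p,P=look(*s,360); cv2.imwrite("pics/t1.png",img)
r=rect(img,p,P,(*s,122),80); print(r)
t,_,_=shot("top"); cv2.imwrite("pics/m5.png",np.hstack([cv2.resize(img[:240],(430,202)),cv2.resize(t[100:300,60:320],(263,202))])); print(st())
sd,_,_=shot("side"); cv2.imwrite("pics/sd1.png",np.hstack([cv2.resize(sd[150:260,160:320],(480,330),interpolation=cv2.INTER_CUBIC),cv2.resize(img[:250,100:412],(312,330))]))
```

```text
True (57.2, array([602.78,   6.92, 172.18]), 'w', 12.7, 'g', 30.0, 'F', array([-1.72, -0.2 ,  6.61]))
(array([602.36,   7.26]), (np.float64(35.036658987259685), np.float64(11.1248396486412)), np.float64(0.2800507045100998), array([255.12, 111.12]))
(60.0, array([594.04, -68.36, 277.86]), 'w', 40.0, 'g', 0.0, 'F', array([-0.04,  0.34,  0.52]))
```

View pics/sd1.png

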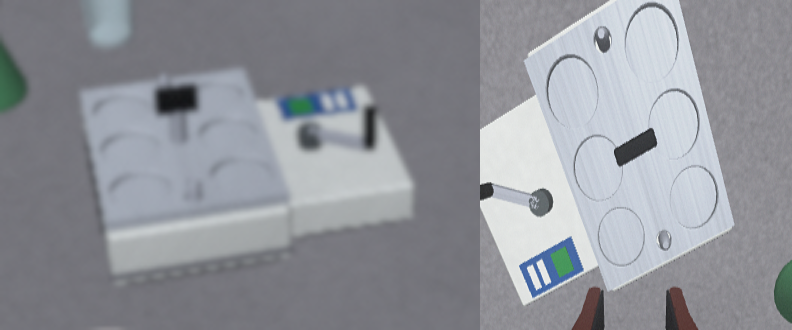

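The tray is flush: both pegs show centred in the holes, and the handle reads (602.4, 7.3), yaw 0.280 at the seated height. Now the tins, each re-measured from above just before the grasp.

```bash
cat >> m.py <<'E'
C=np.array([602.5,7.0]); RR=np.array([[np.cos(YAW),-np.sin(YAW)],[np.sin(YAW),np.cos(YAW)]])
PK=[(42,60),(42,0),(42,-60),(-42,60),(-42,0),(-42,-60)]
def knob(x):
    for i in range(2):
        img,p,P=look(*x,300); u=project((*x,54),p,P)
        hsv=cv2.cvtColor(img,cv2.COLOR_BGR2HSV); cand=[]
        for c,s in blobs(dark(img,70),60):
            D=2*np.sqrt(s[4]/np.pi)*(P[2,3]-54)/p["fx"]
            yy,xx=np.ogrid[:384,:512]; d=np.hypot(xx-c[0],yy-c[1])*(P[2,3]-54)/p["fx"]; ring=(d>13)&(d<19)
            if c[1]<210 and D<35: cand.append((np.hypot(*(c-u)),c,D,np.median(hsv[...,1][ring]),np.median(hsv[...,2][ring])))
        cand=[k for k in cand if k[3]<60 and k[4]>120]
        _,c,D,sat,val=min(cand,key=lambda k:k[0]); x=cast(c,p,P,54)[:2]
    print("knob",x,"dia",D,"sat",sat,"val",val); return x
def pick(x):
    x=knob(x); q=down(np.arctan2(x[1],x[0])+np.pi/2)
    set_gripper(40); env.reach([*x,190],q); print("dn",env.move_l([*x,115],rate=100,f_stop=6)); set_gripper(5); print("grip",st())
    env.move_l([*x,250],rate=150); print("lift",st()); return 14<env.read_state()["width"]<19
def place(k):
    t=C+RR@PK[k]; q=down(np.arctan2(t[1],t[0])+np.pi/2)
    env.reach([*t,250],q); print("over",st()); env.move_l([*t,190],rate=120)
    print("place",env.move_l([*t,177.5],rate=25,f_stop=5),st())
    set_gripper(36); env.move_l([*t,250],rate=150); print("free",st())
E
python3 - <<'E'
from m import *
if pick((388,318)): place(0)
img,p,P=look(*(C+RR@PK[0]),330); t,_,_=shot("side")
cv2.imwrite("pics/p0.png",np.hstack([img[:250,60:440],cv2.resize(t[150:260,160:320],(364,250),interpolation=cv2.INTER_CUBIC)]))
E
```

```text
knob [387.45 322.72] dia 15.450506749996618 sat 12.0 val 238.0
dn False
grip (64.2, array([387.6 , 322.89, 115.3 ]), 'w', 15.0, 'g', 30.0, 'F', array([0.13, 0.2 , 2.94]))
lift (65.2, array([386.99, 322.37, 249.22]), 'w', 15.3, 'g', 30.0, 'F', array([-0.57, -0.28, -0.86]))
over (66.5, array([625.38,  77.26, 249.66]), 'w', 15.4, 'g', 30.0, 'F', array([-0.83,  0.6 , -1.19]))
place True (67.6, array([626.25,  76.29, 178.92]), 'w', 15.6, 'g', 30.0, 'F', array([0.46, 0.26, 1.54]))
free (68.8, array([625.69,  76.3 , 249.62]), 'w', 36.0, 'g', 0.0, 'F', array([-0.05, -0.3 , -0.23]))
```

View pics/p0.png

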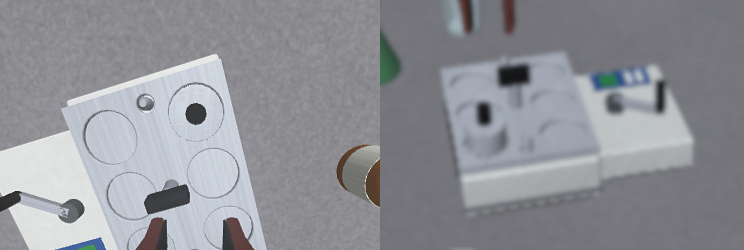

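The first tin stands upright in pocket0, knob at crop (196,114) and centred, with contact at the expected height (178.9 against 179). On to the others.

Run:
```python
from m import *
for x,k in(((503,306),3),((477,410),2),((557,437),5)):
    if pick(x): place(k)
    else: print("FAIL"); break
t,_,_=shot("top"); cv2.imwrite("pics/tp2.png",t)
img,p,P=look(*C,400); s,_,_=shot("side")
cv2.imwrite("pics/p1.png",np.vstack([np.hstack([img[:250,100:412],cv2.resize(s[150:260,160:320],(364,250),interpolation=cv2.INTER_CUBIC)]),cv2.resize(t[100:300,50:400],(676,386))[:340]])); print(st())
```

```text
knob [503.27 307.4 ] dia 15.386969652046645 sat 12.0 val 239.0
dn False
grip (73.2, array([503.46, 307.57, 115.34]), 'w', 15.4, 'g', 30.0, 'F', array([0.09, 0.32, 1.92]))
lift (74.3, array([502.75, 307.08, 249.07]), 'w', 15.4, 'g', 30.0, 'F', array([ 0.21,  0.16, -1.43]))
over (75.3, array([545.46,  53.6 , 249.78]), 'w', 14.7, 'g', 30.0, 'F', array([-0.29, -0.91, -0.96]))
place True (76.4, array([545.87,  52.87, 179.17]), 'w', 15.1, 'g', 30.0, 'F', array([ 1.3 , -0.6 ,  1.65]))
free (77.5, array([545.06,  52.85, 249.69]), 'w', 36.3, 'g', 0.0, 'F', array([-0.33,  0.93, -0.44]))
knob [482.01 440.84] dia 15.410162823948275 sat 13.0 val 237.0
dn False
grip (81.5, array([482.2 , 441.02, 115.43]), 'w', 15.2, 'g', 30.0, 'F', array([0.05, 0.41, 2.33]))
lift (82.5, array([481.53, 440.41, 248.92]), 'w', 15.5, 'g', 30.0, 'F', array([-0.8 , -0.2 , -1.17]))
over (84.4, array([659.6 , -37.76, 250.  ]), 'w', 15.5, 'g', 30.0, 'F', array([-0.55,  1.33, -0.96]))
place True (85.5, array([659.74, -38.95, 178.99]), 'w', 15.3, 'g', 30.0, 'F', array([1.48, 0.47, 2.42]))
free (86.7, array([659.2 , -38.86, 249.58]), 'w', 35.9, 'g', 0.0, 'F', array([-0.51,  0.17,  0.25]))
knob [555.17 437.55] dia 15.488819467806342 sat 13.0 val 236.0
dn False
grip (91.0, array([555.32, 437.68, 115.35]), 'w', 15.4, 'g', 30.0, 'F', array([-0.02,  0.58,  1.99]))
lift (92.1, array([554.65, 437.17, 248.79]), 'w', 15.0, 'g', 30.0, 'F', array([-0.87,  0.25, -1.84]))
over (93.9, array([579.27, -61.51, 250.02]), 'w', 15.3, 'g', 30.0, 'F', array([ 0.22, -0.06, -1.79]))
place True (95.0, array([579.38, -62.44, 179.17]), 'w', 15.2, 'g', 30.0, 'F', array([ 0.49, -0.68,  2.58]))
free (96.2, array([578.55, -62.29, 249.61]), 'w', 36.0, 'g', 0.0, 'F', array([-0.46,  0.34, -0.24]))
(96.8, array([592.9 , -68.35, 316.21]), 'w', 36.1, 'g', 0.0, 'F', array([-0.01, -0.96, -0.42]))
```

View pics/p1.png

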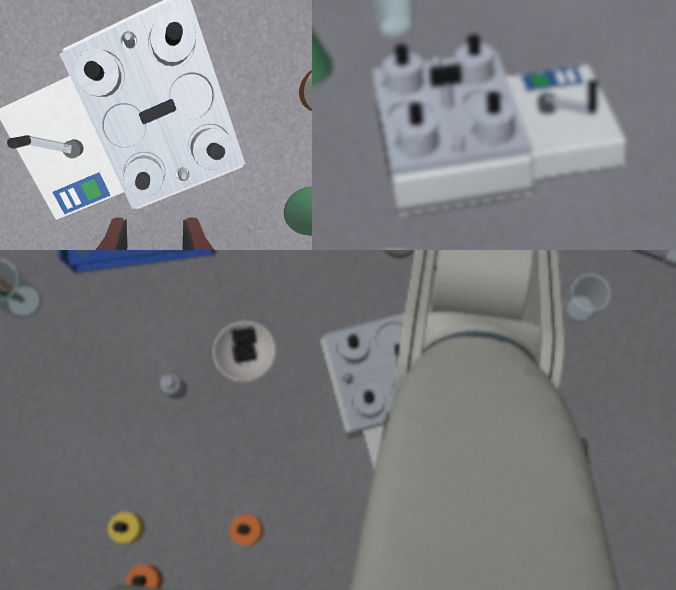

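All four tins are in (crop knobs at (94,70), (173,33), (142,180), (214,151)), upright at the expected heights. One had been knocked 30 mm aside and was re-found. Weight, beaker and caps are fine. Next I check that no fifth tin was hidden at the start, and measure the lever post.

Run:
```python
from m import *
t=cv2.imread("pics/tp2.png"); s,_,_=shot("side")
cv2.imwrite("pics/chk.png",np.hstack([t[:,:260],s]))
piv=C-115*RR[:,0]; a=np.pi+YAW-.6; x=piv+55*np.array([np.cos(a),np.sin(a)]); print("pred",piv,x)
for _ in range(2):
    img,p,P=look(*x,320); r=circ(img,p,P,(*x,95),12,18); x=r
print(near(img,p,P,(*x,95),80),st())
```

```text
pred [492.07 -25.11] [439.81  -7.97]
t 147.0 dia 12.500409662888034 want 12 [440.34  -7.68  95.  ]
t 143.0 dia 12.491028370326237 want 12 [440.32  -7.6   95.  ]
(array([440.32,  -7.59,  95.  ]), (array([255.17, 111.13]), array([248, 104,  15,  15, 159], dtype=int32))) (98.3, array([425.93, -82.29, 237.98]), 'w', 36.0, 'g', 0.0, 'F', array([ 0.68, -0.55, -0.31]))
```

View pics/chk.png

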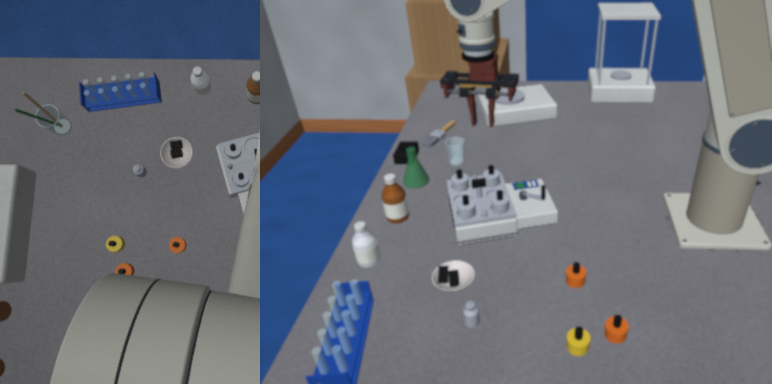

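No silver tin is left on the bench, only the yellow and orange ones, with the weight at (470,313) and the beaker standing. The measured post is within 1 mm of the prediction. Now the lever.

Run:
```python
from m import *
x0=np.array([440.3,-7.6]); piv=np.array([492.1,-25.1]); a0=np.arctan2(*(x0-piv)[::-1])
pt=lambda th,r=55:piv+r*np.array([np.cos(a0+th),np.sin(a0+th)])
q=down(gy(*x0,a0+.1+np.pi/2)); set_gripper(32)
env.reach([*x0,220],q); print(env.move_l([*x0,147],rate=80,f_stop=6)); set_gripper(4); print(st())
for th in np.arange(.1,1.21,.1): env.move_l([*pt(th),147],rate=40)
print(st())
for th in(1.24,1.28): env.move_l([*pt(th),147],rate=20); print(st())
env.hold(1.0); s=st(); print(s)
img,p,P=shot("top"); cv2.imwrite("pics/lev.png",img)
for th in np.arange(1.1,.05,-.1): env.move_l([*pt(th),147],rate=60)
env.move_l([*pt(.05),147],rate=40); print(st())
set_gripper(32); env.hold(.3); c=env.read_state()["tool_pos"][:2]; env.move_l([*c,240],rate=100)
for _ in range(1):
    img,p,P=look(*x0,320); circ(img,p,P,(*x0,95),12,18)
env.reach([420,-250,350],down(gy(420,-250,1.0))); env.hold(.3)
t,p,P=shot("top"); s,_,_=shot("side"); cv2.imwrite("pics/fin.png",np.hstack([cv2.resize(t[90:300,80:400],(420,276)),cv2.resize(s[130:350,130:400],(339,276))])); print(st())
```

```text
False
(100.5, array([440.86,  -7.65, 147.3 ]), 'w', 11.5, 'g', 30.0, 'F', array([ 1.68, -1.05,  1.05]))
(104.0, array([452.  , -67.31, 146.66]), 'w', 11.6, 'g', 30.0, 'F', array([-12.95,  -3.43,  20.77]))
(104.2, array([453.55, -68.69, 146.61]), 'w', 11.2, 'g', 30.0, 'F', array([-14.2 ,  -4.97,  20.93]))
(104.5, array([454.87, -70.02, 146.56]), 'w', 11.6, 'g', 30.0, 'F', array([-16.38,  -4.8 ,  22.49]))
(105.5, array([454.85, -69.99, 146.55]), 'w', 11.4, 'g', 30.0, 'F', array([-14.7 ,  -5.43,  21.29]))
(108.6, array([440.07, -11.  , 147.01]), 'w', 11.2, 'g', 30.0, 'F', array([  5.24, -10.77,  -6.1 ]))
t 144.0 dia 12.44166500313892 want 12 [440.4   -7.62  95.  ]
(112.3, array([ 420.11, -249.46,  349.64]), 'w', 31.9, 'g', 0.0, 'F', array([-0.69, -0.41,  0.28]))
```

View pics/fin.png

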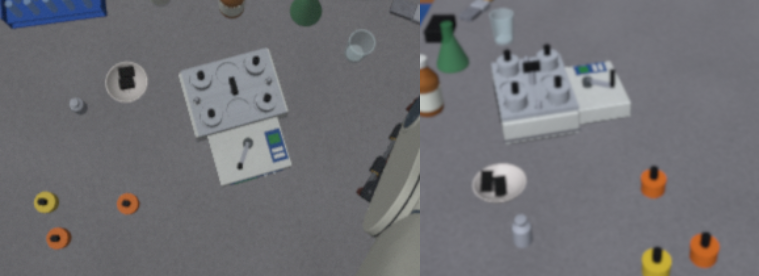

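The lever is back at rest (440.4,-7.6), with the tins, tray, caps, weight and beaker all fine. But the grip slid along the post with side loads, so I can't be sure the lever reached its stop. I swing again with the fingers closing along the stop tangent, and watch for a clear force rise at the stop.

Run:
```python
from m import *
x0=np.array([440.35,-7.6]); piv=np.array([492.1,-25.1]); a0=np.arctan2(*(x0-piv)[::-1])
pt=lambda th,r=55:piv+r*np.array([np.cos(a0+th),np.sin(a0+th)])
def rep(th):
    s=env.read_state(); v=s["tool_pos"][:2]-piv; a=a0+th; F=s["force"]
    print("cmd %.2f act %.3f r %.1f Ft %.1f Fr %.1f Fz %.1f z %.1f"%(th,np.mod(np.arctan2(v[1],v[0])-a0,2*np.pi),np.hypot(*v),-F[0]*np.sin(a)+F[1]*np.cos(a),F[0]*np.cos(a)+F[1]*np.sin(a),F[2],s["tool_pos"][2]))
q=down(gy(*x0,a0+1.2)); set_gripper(32)
env.reach([*x0,220],q); print(env.move_l([*x0,152],rate=80,f_stop=6)); set_gripper(4); print(st())
for th in np.arange(.1,1.21,.1):
    env.move_l([*pt(th),152],rate=40)
    if th>.75 or abs(th-.4)<.01: rep(th)
th=1.2
for k in range(8):
    th+=.02; env.move_l([*pt(th),152],rate=10); rep(th)
    F=env.read_state()["force"]
    if np.hypot(*F[:2])>28: break
env.hold(1.0); rep(th)
w,p,P=shot("wrist"); cv2.imwrite("pics/lev2.png",w); print("post px if at stop",project((*pt(1.2),60),p,P))
for t in np.arange(1.1,.05,-.1): env.move_l([*pt(t),152],rate=60)
env.move_l([*pt(.05),152],rate=40); rep(.05)
set_gripper(32); env.hold(.3); c=env.read_state()["tool_pos"][:2]; env.move_l([*c,240],rate=100)
img,p,P=look(*x0,320); circ(img,p,P,(*x0,95),12,18); print(st())
```

```text
False
(115.1, array([440.82,  -7.75, 152.3 ]), 'w', 11.6, 'g', 30.0, 'F', array([ 1.56, -2.17,  2.03]))
cmd 0.40 act 0.396 r 55.3 Ft -6.4 Fr -1.9 Fz 6.8 z 152.1
cmd 0.80 act 0.771 r 57.3 Ft -6.4 Fr 5.2 Fz 16.5 z 151.9
cmd 0.90 act 0.864 r 57.6 Ft -5.8 Fr 6.0 Fz 17.8 z 151.8
cmd 1.00 act 0.953 r 57.8 Ft -9.1 Fr 6.5 Fz 18.0 z 151.7
cmd 1.10 act 1.047 r 57.9 Ft -6.1 Fr 9.2 Fz 17.0 z 151.6
cmd 1.20 act 1.143 r 57.6 Ft -8.7 Fr 7.7 Fz 17.1 z 151.5
cmd 1.22 act 1.166 r 57.3 Ft -6.2 Fr 6.8 Fz 14.6 z 151.6
cmd 1.24 act 1.184 r 57.3 Ft -8.0 Fr 7.9 Fz 15.7 z 151.6
cmd 1.26 act 1.198 r 57.4 Ft -8.6 Fr 7.3 Fz 15.9 z 151.5
cmd 1.28 act 1.223 r 57.1 Ft -7.0 Fr 6.6 Fz 15.9 z 151.6
cmd 1.30 act 1.237 r 57.1 Ft -8.7 Fr 6.1 Fz 16.2 z 151.5
cmd 1.32 act 1.242 r 57.2 Ft -11.8 Fr 4.2 Fz 19.0 z 151.5
cmd 1.34 act 1.248 r 57.2 Ft -15.0 Fr 4.5 Fz 22.3 z 151.4
cmd 1.36 act 1.255 r 57.3 Ft -17.4 Fr 3.3 Fz 24.2 z 151.3
cmd 1.36 act 1.254 r 57.3 Ft -16.8 Fr 2.8 Fz 22.7 z 151.3
post px if at stop [252.56 222.36]
cmd 0.05 act 0.051 r 55.1 Ft 2.6 Fr -0.3 Fz -7.0 z 152.0
t 146.0 dia 12.516560013799285 want 12 [440.36  -7.63  95.  ]
(127.5, array([426.04, -81.71, 237.9 ]), 'w', 31.8, 'g', 0.0, 'F', array([-0.36,  0.49, -0.21]))
```

The stop shows clearly: past 1.24 rad the tangential force climbs from 8 to 17 N with almost no further travel. It was held for 1 s, and the lever has returned to rest. Last, a numeric check before handing in.

Run:
```python
from m import *
img,p,P=look(*C,420); r=rect(img,p,P,(*C,122),80); print("handle",r[0]-C,r[2])
for k in(0,2,3,5):
    t=C+RR@PK[k]; x,b=near(img,p,P,(*t,118),80,60); print(k,x[:2]-t,b[1][4])
img,p,P=look(*DISH,330); m=blobs(dark(img,80)[60:170,190:320],100); print("dish",[(cast(c+(190,60),p,P,25)[:2]-DISH,s[4]) for c,s in m])
env.reach([420,-250,350],down(gy(420,-250,1.0))); env.hold(.5)
t,p,P=shot("top"); o=cv2.imread("pics/top0.png")
for n,(u,v) in {"weight":(138,170),"beaker":(355,123)}.items(): print(n,np.abs(t[v-9:v+10,u-9:u+10].astype(int)-o[v-9:v+10,u-9:u+10]).mean())
print(st()); print(workorder.sign_off())
```

```text
handle [-0.1   0.27] 0.2862186108508315
0 [-1.03 -2.74] 264
2 [-2.41  0.83] 188
3 [ 1.48 -1.82] 234
5 [0.24 1.78] 169
dish [(array([11.23, -0.2 ]), np.int32(1264))]
weight 1.634349030470914
beaker 1.6389658356417358
(132.1, array([ 420.04, -249.95,  350.  ]), 'w', 31.9, 'g', 0.0, 'F', array([-0.61,  0.15,  0.36]))
the job is handed in; nothing more can be done
None
```

The job is handed in at 132 s: both caps are in the dish, the tray is flush on the pegs and all four tins are home. The lever was swung to its stop, held 1 s and eased back to about 0.05 rad before release, and it is at rest. It was swung twice, since I couldn't confirm that the first swing reached the stop.

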